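# Open the sprung coffee-pod box

### The job

Open the coffee-pod box for the next coffee: press down the orange release tab on its front and let the wooden lid spring up by itself, then push the lid right back to its stop so that it stays fully open. Only press and push with the fingertips: lift nothing, do not shove the box along, and leave the mug, the egg timer and the dropper bottle as they stand.

Things in the scene. Friction and masses are not known exactly. Their poses are not given: they have to be found in the camera images.
- pod_box: Dark steel coffee-pod box, 120 mm deep (x), 110 wide (y), 81 high; closed, the wooden lid's top is 94 mm above the worktop. Loose, heavy (about 2.5 kg). Origin: centre of its underside, on the worktop. Its x axis points from the front (orange tab, towards the robot) to the back (hinge), y along the hinge, z up; turned about z by -0.35 to 0.45 rad.
- tab_pad (a point): Top centre of the orange release tab, the place to press; 104 mm in front of the box's centre, 86 mm above the worktop. Tab 36 mm wide (box y), 36 mm deep, free below. A rocker on a pin 32 mm behind, 24 mm below this point: pressed straight down this point sinks up to 10 mm against 1.5 to 5 N; its hook (27 mm behind, 11 mm higher) then swings forward off the lid. Let go, it springs back.
- release_tab (a joint): Tilt of the release tab: 0 at rest, 0.3 rad fully pressed. The lid is set free at about 0.1 to 0.2 rad.
- lid (a joint): Lid angle: 0 closed and latched, 1.92 rad at its stop (leaning 20 degrees back past upright). Once released, a spring lifts it to about 1.1 rad within about a second and holds it there, no farther. Beyond that it turns freely, slightly damped: left short of upright (1.57) it drops back on the spring, past upright it falls slowly to its stop and stays.
- lid_edge (a point): Middle of the lid's free front edge, half-way through its thickness. The lid is a wooden panel 114 mm wide and 8 mm thick; this edge is 124 mm from the hinge axis. Lid sprung up (1.1 rad): edge about 56 mm in front of the hinge axis and 200 mm above the worktop; lid upright: 213 mm above the worktop.
- lid_hinge (a point): Middle of the lid's hinge axis, fixed to the box: 62 mm behind the box's centre, 89 mm above the worktop; the axis runs along the box's y.
- mug: Blue and white mug, about 85 mm across, 118 mm with handle, 98 mm high, loose, standing to the left of the box. Origin at its underside. Must not be disturbed.
- egg_timer: Small white domed egg timer, 63 mm across, 48 mm high, loose, in front of the box to one side. Origin: centre of its underside. Must not be disturbed.
- dropper_bottle: Small amber bottle with black dropper cap, 33 mm across, 102 mm high, loose, in front of the box to the other side. Origin: centre of its underside. Must not be disturbed.
There are look-alikes about, which are no part of the job. There is more than one size of the pod_box; the one meant has the size given above. Leave any blue look-alike of the egg_timer alone.

How it is judged (in metres and radians):
On the way, in this order (a step that is already met when the one before it is completed fails the run):
1. the release tab is pressed (value of joint release_tab above 0.07 rad), for 0.02 s.
2. the lid has sprung up and stands at its half-open place (value of joint lid between 0.95 and 1.3 rad), for 0.2 s.
3. the lid is pushed back past upright to its stop (value of joint lid above 1.75 rad), for 0.1 s.
At the end, for the whole second after the job is handed in: The lid stands open at more than 1.75 rad (stop at 1.92) and at rest, the tab is let go (below 0.05 rad), the box is upright (within 0.05 rad) and within 30 mm of where it stood, and the mug, timer and bottle stand upright (within 0.15 rad) within 20 mm of where they stood (value of joint lid above 1.75 rad and velocity of joint lid between -0.1 and 0.1 rad/s and value of joint release_tab below 0.05 rad and distance of pod_box from where it was at the start of the episode below 0.03 m and angle between pod_box's own z axis and vertical below 0.05 rad and distance of each of mug, egg_timer, dropper_bottle from where it was at the start of the episode below 0.02 m and angle between each of mug, egg_timer, dropper_bottle's own z axis and vertical below 0.15 rad); the robot touches nothing.
It fails at once if the pod box is lifted or tipped (height (world z) of pod_box above 0.01 m or angle between pod_box's own z axis and vertical above 0.1 rad).
It fails at once if the pod box is shoved more than 30 mm (distance of pod_box from where it was at the start of the episode above 0.03 m).
It fails at once if the mug, timer or bottle is lifted, knocked over or pushed away (distance of any of mug, egg_timer, dropper_bottle from where it was at the start of the episode above 0.02 m or angle between any of mug, egg_timer, dropper_bottle's own z axis and vertical above 0.3 rad).
It also fails if it takes over 35 s, if anything falls off the work surface, if the arm or the gripper's body presses on something with over 40 N, if the wrist force passes 120 N, or if a joint passes its speed limit or range.

### The arm

A 6-joint arm with a two-finger parallel gripper is mounted at the origin on the work surface; the furniture and walls round the work are solid. World frame = base frame: x ahead of the robot, y to its left, z up, the work surface at z = 0. Lengths are in m, angles in degrees, forces in N, time in s.
With the tool pointing down it reaches from about 0.35 to 0.875 m from the base axis. Payload 4.2 kg.
Tool frame: the origin (TCP) lies midway between the tips of the shut fingers; the grasp point (between the pads) lies 19 mm behind it; z points along the fingers, y is the line along which they close (so a half turn about z gives the same grasp; the last joint's range is limited). The gripper opens to 87 mm and grips with 3 to 60 N. Pads are 19 mm wide; open, the fingers measure 117 mm over their backs; the gripper's body (75 mm by 190 mm) begins 51 mm behind the grasp point.
Start: joints at [-49.355, 22.042, 0.453, 0, -68.411, -14.817], TCP at [0.272, -0.563, 0.223] pointing down, gripper open.
Joint ranges: [-179.83, 179.83], [-69.29, 118.12], [-61.27, 80.66], [-181.25, 117.63], [-171.15, -9.14], [-177.46, 177.46]. Speed limits (degrees/s): [159.86, 159.86, 180, 180, 180, 180].

### API

Orientations are given as [roll, pitch, yaw] about the fixed x, y, z axes, in that order (R = Rz(yaw) Ry(pitch) Rx(roll)).
In Python, from workcell import env gives the robot as it stands. The module is installed in compiled form; this text tells all that it offers. Calls block until the motion is done:
- env.goto(position, orientation): joint-space move of the TCP to a pose.
- env.move_straight(position, rotation=None, rate=0.15, force_limit=None): straight line of the TCP; rotation=None keeps the orientation; rate is the mean speed in m/s. With force_limit (N) it stops when the force on the tool has changed by that much, and returns True; else False.
- env.set_joints(angles): joint-space move.
- env.gripper_to(opening, grasp_force=None): opening from 0.0 (shut) to 1.0 (fully open); grasp_force is the grip in N (None keeps the last); returns when the fingers have stopped.
- env.dwell(seconds).
- env.inverse_kinematics(position, orientation): joint angles nearest the present ones, or None.
- env.read_state(): the state.
- env.grab_frame(name): name is "side" or "top"; returns a dict with "image" (400x640x3 uint8, blue, green, red), "fx", "fy", "cx", "cy" (pixels), "position" and "orientation" of the camera in the world. Camera axes: x right, y up, looking along -z (the intrinsics and any distortion apply to the point x, -y, -z); pixel columns grow to the right and rows downward; lengths in m; the calibration is good to about 2 mm. A picture is of the moment at which its call begins. There is no depth.
A pose or a line that the arm cannot do raises env.Unreachable and nothing moves.
- env.close_job(): hands the job in; it is judged then, once.
Trained networks look in a picture, given as the dict that the camera call returned (one of the last four; its "shot" number tells which), for a name from the list of things; names that differ only in an ending like _2 or _b are one class to them, and where a whole thing is asked for, a point or a joint stands for the part that bears it (a point fixed in the world has none). Each returns a list of dicts, best first, with "score" (0 to 1); they miss things now and then, are a little off and sometimes report something else, mostly with a low value. They report only what shows in the picture. A call takes as long as a camera call. They do not tell look-alikes from the thing itself.
- env.search_frame(picture, thing): "xyz" ([x, y, z] in m, in world coordinates, good to about 4 mm: the middle of the surface that is visible of it).
- env.trace(picture, thing): "mask" (400x640 bool, what is visible of it).
The state is a dict: "clock": time; "joint_positions": joint angles; "qvel": joint speeds; "joint_torque": joint torques, N m; "position": TCP position; "tool_rot": TCP orientation; "force": force on the tool from outside, world axes, zero at the start; "wrist_torque": the same for the moment, N m; "opening": opening from 0.0 (shut) to 1.0 (fully open); "finger_force": force on a finger pad.
Only numpy, scipy, OpenCV 4.12 (cv2) and the standard library are available. Lean on these libraries where they do the work, as an engineer would, in place of code of your own. Each camera call takes 0.05 s, during which the arm holds its last target. There are 200 camera calls.

## Working session

There is one attempt and no reset: what is moved stays moved. The work goes in short steps, each a Python script; the robot and the scene stay as the last script left them, time stands still between calls to the robot, and variables do not carry over. Pictures are saved under pics/ and viewed, at most 10 in all, crops included, and the job is handed in when it is done.

```bash
mkdir -p pics; python3 - <<'E'
from workcell import env
import cv2,numpy as np
for n in("top","side"):
    f=env.grab_frame(n); cv2.imwrite(f"pics/{n}0.png",f["image"])
    print(n,{k:np.round(v,4).tolist() if not isinstance(v,(int,float,str)) else v for k,v in f.items() if k!="image"})
    for t in("pod_box","tab_pad","lid_edge","lid_hinge","mug","egg_timer","dropper_bottle","release_tab","lid"):
        try: print(t,[(np.round(d["xyz"],3).tolist(),round(d["score"],2)) for d in env.search_frame(f,t)])
        except Exception as e: print(t,repr(e))
print(env.read_state())
E
```

```text
top {'fx': 390.4520795493532, 'fy': 390.4520795493532, 'cx': 329.15273635434266, 'cy': 197.11547338836073, 'position': [0.3972, 0.143, 0.99], 'orientation': [5.2119, 2.3106, -88.4865], 'shot': 1}
pod_box [([0.556, 0.104, 0.094], 0.91), ([0.323, 0.168, 0.064], 0.82)]
tab_pad [([0.481, 0.114, 0.084], 0.63)]
lid_edge [([0.57, 0.103, 0.091], 0.84), ([0.322, 0.159, 0.064], 0.74)]
lid_hinge [([0.563, 0.104, 0.095], 0.95), ([0.318, 0.166, 0.061], 0.66)]
mug [([0.608, 0.267, 0.071], 0.94)]
egg_timer [([0.521, 0.359, 0.044], 0.88), ([0.471, 0.251, 0.046], 0.77)]
dropper_bottle [([0.407, -0.002, 0.057], 0.77)]
release_tab [([0.481, 0.115, 0.082], 0.87), ([0.288, 0.215, 0.055], 0.58)]
lid [([0.572, 0.099, 0.091], 0.9), ([0.326, 0.165, 0.066], 0.64)]
side {'fx': 379.6302369892903, 'fy': 379.6302369892903, 'cx': 318.8988105112494, 'cy': 200.3852206332946, 'position': [0.2485, 0.8563, 0.6271], 'orientation': [53.264, -0.2558, -161.7047], 'shot': 2}
pod_box [([0.318, 0.188, 0.065], 0.85), ([0.558, 0.136, 0.088], 0.59), ([0.485, 0.121, 0.085], 0.55)]
tab_pad [([0.296, 0.209, 0.059], 0.7), ([0.483, 0
[... 451 characters left out ...]
 0.91)]
{'clock': 1.0, 'joint_positions': array([-4.93562427e+01,  2.20395919e+01,  4.52120368e-01, -8.27410391e-04,
       -6.84125016e+01, -1.48165493e+01]), 'qvel': array([ 0.02481587,  0.027727  , -0.00137047, -0.00513798, -0.00200849,
        0.01421272]), 'joint_torque': array([-8.03171533e-04, -3.90477097e+01,  1.87624991e+01,  4.22458157e+00,
        1.54807465e-02, -2.44796337e-05]), 'position': array([ 0.2722926 , -0.56252746,  0.22256648]), 'tool_rot': array([ 1.79999829e+02,  7.50650632e-04, -1.54173096e+02]), 'force': array([ 0.64062654,  0.08684744, -0.13636391]), 'wrist_torque': array([ 0.04622039, -0.06162818, -0.04537517]), 'finger_force': 0.0, 'opening': 1.0009166621222991}
```

View pics/top0.png

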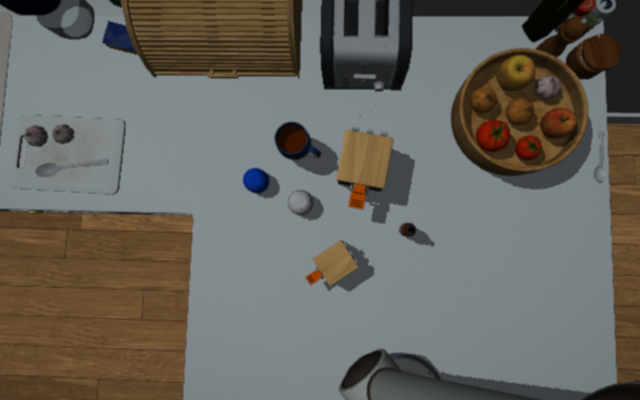

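View pics/side0.png

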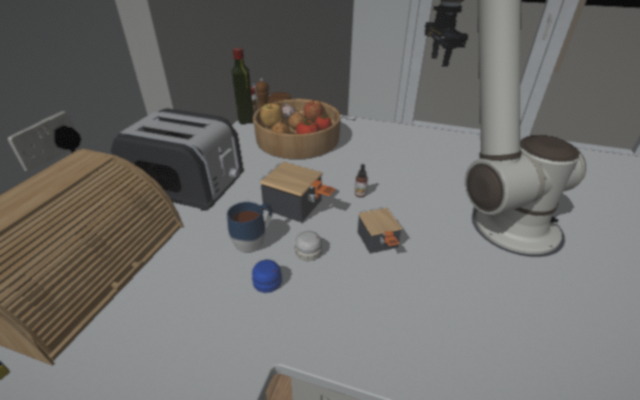

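Two boxes: the large one has its lid at top-view (365,160), tab (357,196) and a lid height of 0.094 m. The small one is at (335,262) with a height of 0.064 m. The large box fits the 94 mm lid. The white timer is at (300,202) and the bottle at (407,229), while the blue look-alike at (256,180) stays untouched. Next I confirm this in a crop and fit the box pose.

```bash
cat > h.py <<'E'
from workcell import env
import cv2,numpy as np
from scipy.spatial.transform import Rotation as R
def to_plane(f,uv,z):
    uv=np.atleast_2d(uv).astype(float)
    d=np.c_[(uv[:,0]-f["cx"])/f["fx"],-(uv[:,1]-f["cy"])/f["fy"],-np.ones(len(uv))]
    d=R.from_euler("xyz",f["orientation"],degrees=True).apply(d); p=np.array(f["position"])
    return p+d*((z-p[2])/d[:,2])[:,None]
def project(f,P):
    c=R.from_euler("xyz",f["orientation"],degrees=True).inv().apply(np.atleast_2d(P)-f["position"])
    return np.c_[f["cx"]+f["fx"]*c[:,0]/-c[:,2],f["cy"]-f["fy"]*c[:,1]/-c[:,2]]
E
python3 - <<'E'
from h import *
f=env.grab_frame("top"); img=f["image"]
ms={}
for t in("lid","release_tab"):
    for d in env.trace(f,t)[:3]:
        m=d["mask"]; v,u=np.nonzero(m); print(t,round(d["score"],2),m.sum(),u.mean().round(1),v.mean().round(1))
        if not(335<u.mean()<400 and 120<v.mean()<215) or t in ms: continue
        ms[t]=m
        z=0.094 if t=="lid" else 0.086
        P=to_plane(f,np.c_[u,v],z)[:,:2]
        c,s,a=cv2.minAreaRect((P*1000).astype(np.float32)); print(" rect",np.round(c,1),np.round(s,1),round(a,2)," mean",P.mean(0).round(4))
g=cv2.resize(img[110:250,270:430],None,fx=5,fy=5,interpolation=cv2.INTER_CUBIC)[:600]
for m in ms.values():
    c,_=cv2.findContours(cv2.resize(m[110:250,270:430].astype(np.uint8),None,fx=5,fy=5,interpolation=0)[:600],0,1); cv2.drawContours(g,c,-1,(0,255,0),1)
cv2.imwrite("pics/crop.png",g)
E
```

```text
lid 0.91 1094 335.4 262.8
lid 0.6 2590 365.1 159.2
 rect [568.8 100.7] [115.7 124.8] 81.42  mean [0.5683 0.1003]
lid 0.4 3077 364.0 164.0
release_tab 0.72 331 357.3 196.9
 rect [481.7 117. ] [53.6 37.1] 1.23  mean [0.4807 0.1164]
release_tab 0.71 119 313.4 277.2
```

View pics/crop.png

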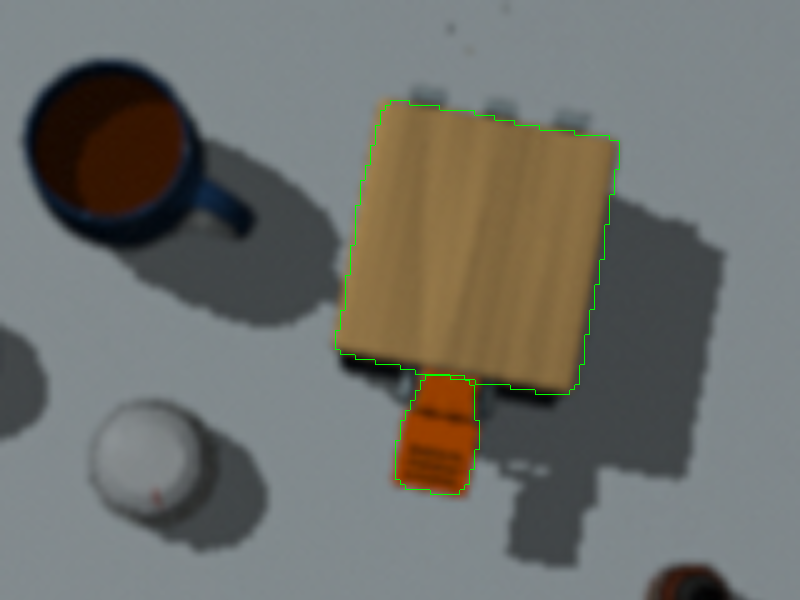

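The green outlines fit the wooden lid (crop 335–620, 100–395) and the orange tab (crop 395–478, 375–495). The lid measures 116×125 mm at 94 mm height, so this is the right box. Its yaw is -8.6° and its centre is about (0.569, 0.101), which puts tab_pad at about (0.466, 0.116). Now I press the tab.

```bash
cat >> h.py <<'E'
YAW=-8.58; C=np.array([.5688,.1007])
ex=np.array([np.cos(np.radians(YAW)),np.sin(np.radians(YAW))]); ey=np.array([-ex[1],ex[0]])
def pt(x,z,y=0): return [*(C+x*ex+y*ey),z]      # box frame -> world
def ori(t):                                     # fingers down, leaning t deg forward; the half turn with the smaller wrist motion
    a=R.from_euler("xyz",[180,-t,YAW],degrees=True)
    return [r.as_euler("xyz",degrees=True).tolist() for r in (a,a*R.from_euler("z",180,degrees=True))]
def pick(p,t):
    q0=env.read_state()["joint_positions"]
    c=[(np.abs(np.array(q)-q0).max(),o) for o in ori(t) if (q:=env.inverse_kinematics(p,o)) is not None]
    return min(c,key=lambda k:k[0])[1]
E
python3 - <<'E'
from h import *
env.gripper_to(0.0,10)
p=pt(-.104,.19); o=pick(p,25); print(p,o,env.read_state()["clock"])
env.goto(p,o)
env.move_straight(pt(-.104,.098),rate=.1)
print(env.read_state()["position"],env.read_state()["clock"])
hit=env.move_straight(pt(-.104,.075),rate=.03,force_limit=12)
s=env.read_state(); print(hit,s["position"],s["force"])
env.dwell(.8); s=env.read_state(); print(s["position"],s["force"])
f=env.grab_frame("side"); cv2.imwrite("pics/press.png",f["image"][100:320,160:480].repeat(2,0).repeat(2,1))
print(env.read_state()["clock"])
E
```

```text
[np.float64(0.4659639140771141), np.float64(0.11621578009836578), 0.19] [180.0, -24.999999999999996, -8.58] 2.675Traceback (most recent call last):
  File "<stdin>", line 5, in <module>
workcell.Unreachable: the arm cannot follow that straight line within its joint ranges
```

```bash
python3 - <<'E'
from h import *
print(env.read_state()["clock"],env.read_state()["joint_positions"].round(1))
for nm,p,ts in(("press",pt(-.104,.075),(0,5,10,15,20,25)),("above",pt(-.104,.19),(0,10,25)),("pre",pt(-.06,.165),(20,30,40,50,60)),("end",pt(.085,.17),(20,30,40,50,60))):
    for t in ts:
        print(nm,t,[None if (q:=env.inverse_kinematics(p,o)) is None else np.round(q).tolist() for o in ori(t)])
E
```

```text
5.175 [ 41.1  -0.6 -51.   41.3 -29.3   5.7]
press 0 [[33.0, 18.0, -31.0, 0.0, -41.0, 48.0], [33.0, 18.0, -31.0, 0.0, -41.0, -132.0]]
press 5 [[36.0, 16.0, -36.0, 6.0, -34.0, 41.0], [36.0, 16.0, -36.0, 6.0, -34.0, -139.0]]
press 10 [[38.0, 14.0, -43.0, 16.0, -27.0, 30.0], [38.0, 14.0, -43.0, 16.0, -27.0, -150.0]]
press 15 [[37.0, 12.0, -52.0, 37.0, -18.0, 10.0], [37.0, 12.0, -52.0, 37.0, -18.0, -170.0]]
press 20 [None, None]
press 25 [None, None]
above 0 [[33.0, 10.0, -22.0, 0.0, -58.0, 48.0], [33.0, 10.0, -22.0, 0.0, -58.0, -132.0]]
above 10 [[38.0, 5.0, -32.0, 10.0, -47.0, 37.0], [38.0, 5.0, -32.0, 10.0, -47.0, -143.0]]
above 25 [[41.0, -1.0, -51.0, 41.0, -29.0, 6.0], [41.0, -1.0, -51.0, 41.0, -29.0, -174.0]]
pre 20 [[36.0, 7.0, -42.0, 29.0, -30.0, 21.0], [36.0, 7.0, -42.0, 29.0, -30.0, -159.0]]
pre 30 [[25.0, 4.0, -57.0, 79.0, -16.0, -19.0], [25.0, 4.0, -57.0, 79.0, -16.0, 161.0]]
pre 40 [None, None]
pre 50 [None, None]
pre 60 [None, None]
end 20 [[26.0, 19.0, -22.0, 21.0, -34.0, 40.0], [26.0, 19.0, -22.0, 21.0, -34.0, -140.0]]
end 30 [[21.0, 16.0, -40.0, 63.0, -16.0, 2.0], None]
end 40 [None, None]
end 50 [None, None]
end 60 [None, None]
```

```bash
python3 - <<'E'
from h import *
p=pt(-.104,.19); o=pick(p,8)
env.goto(p,o)
env.move_straight(pt(-.104,.098),rate=.12)
s=env.read_state(); print(s["position"],s["force"],s["clock"]); f0=s["force"]
hit=env.move_straight(pt(-.104,.075),rate=.03,force_limit=12)
s=env.read_state(); print(hit,s["position"],s["force"]-f0)
env.dwell(.8); s=env.read_state(); print(s["position"],s["force"]-f0)
f=env.grab_frame("side"); cv2.imwrite("pics/press.png",f["image"][100:320,160:480].repeat(2,0).repeat(2,1))
print([(np.round(d["xyz"],3),round(d["score"],2)) for d in env.search_frame(f,"lid_edge")])
print(env.read_state()["clock"])
E
```

```text
[0.46622621 0.1164446  0.09856893] [-0.33832487  0.60634864 -0.33450795] 6.7083
True [0.46479644 0.11594376 0.07999329] [-1.7766639   1.12761135  7.51655358]
[0.46510963 0.11590334 0.08049675] [-1.7227956   0.00993868  5.83736378]
[(array([0.591, 0.111, 0.158]), 0.88), (array([0.327, 0.17 , 0.06 ]), 0.73)]
8.2
```

View pics/press.png

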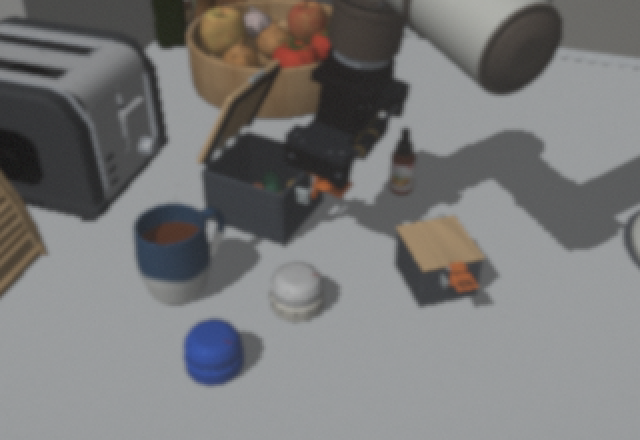

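The lid has sprung up to its half-open place (edge around crop (270,75)), and the objects are undisturbed. Next I release the tab and push the lid back.

```bash
python3 - <<'E'
from h import *
env.move_straight(pt(-.108,.19),rate=.1)
p=pt(-.07,.175); env.goto(p,pick(p,20))
s=env.read_state(); f0=s["force"]; print(s["position"],s["clock"])
for x in(0,.03,.055,.075):
    hit=env.move_straight(pt(x,.175),rate=.06,force_limit=15)
    s=env.read_state(); print(hit,x,s["position"].round(4),(s["force"]-f0).round(1),s["clock"])
    if hit: break
env.dwell(.5)
f=env.grab_frame("side"); cv2.imwrite("pics/push.png",f["image"][100:320,160:480].repeat(2,0).repeat(2,1))
print([(np.round(d["xyz"],3),round(d["score"],2)) for d in env.search_frame(f,"lid_edge")])
E
```

```text
[0.49902671 0.11056741 0.17437747] 9.8833
False 0 [0.5685 0.1007 0.175 ] [-1.2 -0.8  0.6] 11.2
False 0.03 [0.5985 0.096  0.1747] [ 0.5 -0.4  0.4] 11.85
False 0.055 [0.6234 0.0924 0.1748] [-1.  -0.7 -0.6] 12.4167
False 0.075 [0.6433 0.0894 0.1748] [ 0.6 -0.9  1.3] 12.9
[(array([0.646, 0.109, 0.138]), 0.73), (array([0.326, 0.17 , 0.063]), 0.58)]
```

View pics/push.png

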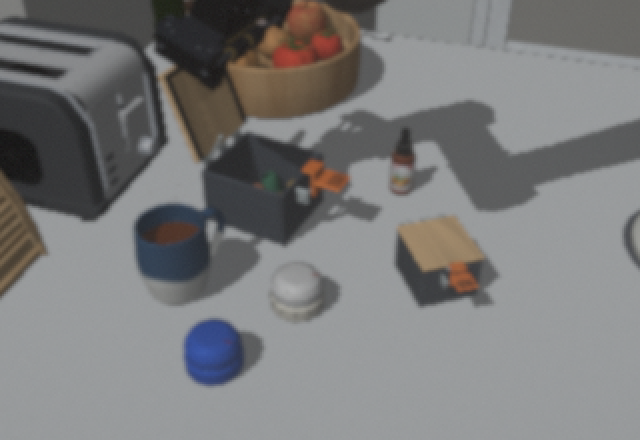

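The lid leans back past upright, with its free edge around crop (165,70)–(215,85). The tab is back up, and the box and the three objects stand in place. I'll retract and check.

```bash
python3 - <<'E'
from h import *
env.move_straight(pt(-.06,.185),rate=.12)
env.move_straight(pt(-.10,.25),rate=.12)
env.dwell(1)
f=env.grab_frame("side"); cv2.imwrite("pics/end.png",f["image"][60:320,140:480].repeat(2,0).repeat(2,1)[:600])
a=np.array([1.1,1.57,1.75,1.92])
for n in ("side","top"):
    f=env.grab_frame(n)
    P=[[*(C+(.062-.124*np.cos(t))*ex),.089+.124*np.sin(t)] for t in a]
    print(n,"edge px expected",project(f,P).round(1).tolist())
    for t in("lid","lid_edge","pod_box","release_tab","mug","egg_timer","dropper_bottle"): print(t,[(np.round(d["xyz"],3).tolist(),round(d["score"],2)) for d in env.search_frame(f,t)][:3])
print(env.read_state()["clock"])
E
```

```text
side edge px expected [[288.2, 138.7], [268.0, 128.8], [260.5, 127.7], [253.9, 128.0]]
lid [([0.652, 0.092, 0.157], 0.56), ([0.323, 0.169, 0.062], 0.56)]
lid_edge [([0.328, 0.169, 0.061], 0.85), ([0.652, 0.094, 0.156], 0.82)]
pod_box [([0.317, 0.189, 0.063], 0.88), ([0.618, 0.108, 0.076], 0.82)]
release_tab [([0.482, 0.121, 0.087], 0.79), ([0.292, 0.212, 0.06], 0.59)]
mug [([0.607, 0.288, 0.065], 0.57), ([0.405, 0.004, 0.051], 0.44)]
egg_timer [([0.516, 0.388, 0.04], 0.85), ([0.466, 0.279, 0.039], 0.65)]
dropper_bottle [([0.408, 0.004, 0.047], 0.75)]
top edge px expected [[368.0, 146.5], [373.0, 118.2], [374.7, 108.0], [376.2, 99.3]]
lid [([0.654, 0.084, 0.158], 0.55)]
lid_edge [([0.656, 0.089, 0.159], 0.81)]
pod_box [([0.624, 0.09, 0.081], 0.93)]
release_tab [([0.625, 0.093, 0.084], 0.29)]
mug [([0.609, 0.268, 0.072], 0.85)]
egg_timer [([0.475, 0.265, 0.045], 0.63), ([0.522, 0.36, 0.044], 0.6)]
dropper_bottle [([0.654, 0.082, 0.158], 0.24)]
17.4083
```

View pics/end.png

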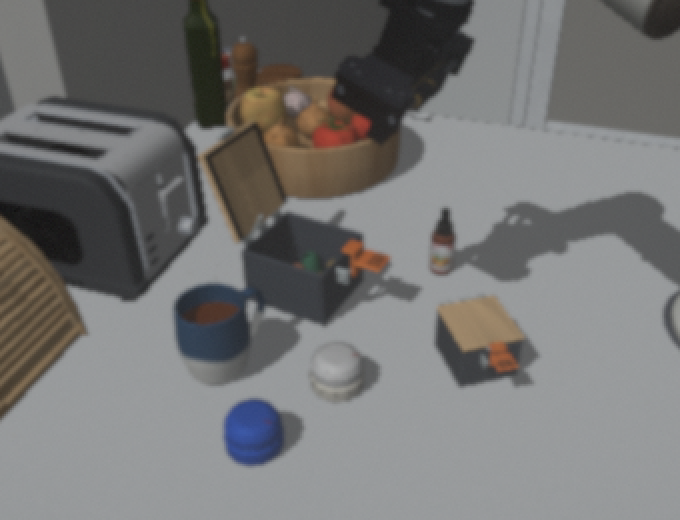

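The lid's free-edge midpoint is at about (255,130) in the side image, and the prediction for 1.92 rad is (254,128), so the lid is at its stop. The tab is released, the other things haven't moved, and the arm is clear.

```bash
python3 -c "
from workcell import env
print(env.close_job())"
```

```text
the job is handed in; nothing more can be done
None
```

The job is handed in: the tab was pressed and let go, the lid sprang up and was pushed back to its stop (matching 1.92 rad in the final side view), and the box, mug, timer and bottle showed no visible movement; the judge returned no verdict.

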